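# Set the stop pins and fish the batten out of the chip channel

## Task

Get this bed section ready for the next panel: first drop the two loose steel stop pins into the two bores in the near beam, one in each and fully home. Then take the wooden batten out of the chip channel through the gap between the deck sheets, tilting it because the gap is shorter than the batten, and finish while still holding it, motionless in the gripper, all of it above the deck and higher than the tops of the seated pins. Leave the pins seated and do not disturb the suction pod, the white panel piece or the wrench.

Things in the scene. Friction and masses are not known exactly. Their poses are not given: they have to be found in the camera images.
- bed: fixed machine-bed section, 440 mm long (y), 85 mm high. Origin on the work surface under the gap's middle; x away from the robot across the beams, z up. Solid aluminium beams along y: near one x -135 to -75 mm, far one x +75 to +125. Between them the 150 mm wide chip channel, steel floor 3 mm above the work surface, end walls inside at y -212 and +212. Deck sheets cover it except at the gap
- gap (a point): middle of the rectangular gap between the two grey deck sheets, level with their tops, 85 mm above the work surface; axes as the bed's. The gap spans bed y -85 to +85 mm (170 mm) and the whole 150 mm between the beams. The sheets are 8 mm thick (undersides at 77 mm), flush with the beams' tops
- bore_left (a point): a stop-pin bore in the top of the near beam: centre of its mouth, 85 mm above the work surface. Blind hole 23 mm in diameter, 30 mm deep, 2 mm chamfer; a seated pin stands 50 mm proud. Axes as the bed's. The bore towards the bed's +y end (bed x -105 mm, y +150 mm)
- bore_right (a point): a stop-pin bore in the top of the near beam: centre of its mouth, 85 mm above the work surface. Blind hole 23 mm in diameter, 30 mm deep, 2 mm chamfer; a seated pin stands 50 mm proud. Axes as the bed's. The bore towards the bed's -y end (bed x -105 mm, y -150 mm)
- pin_a: bright steel stop pin, upright cylinder 20 mm in diameter and 80 mm long with a slightly chamfered foot, 130 g; it stands loose on the work surface. Origin: centre of its foot; z runs up its axis. Both pins are alike and either fits either bore
- pin_b: bright steel stop pin, upright cylinder 20 mm in diameter and 80 mm long with a slightly chamfered foot, 130 g; it stands loose on the work surface. Origin: centre of its foot; z runs up its axis. Both pins are alike and either fits either bore
- batten: beech batten, square bar 22 x 22 x 260 mm, about 90 g, loose on the channel floor roughly along the bed's y, its middle under the gap, both ends under the deck sheets. Origin: centre of its underside; own y is its length, z up. Longer than the gap and its diagonal: it comes out only tilted, one end first, the other sliding out from under the other sheet
- end_p (a point): centre of the batten's end face at its own +y (130 mm from the middle, on the centre line)
- end_n (a point): centre of the batten's end face at its own -y (130 mm from the middle, on the centre line)
- pod: bystander: black suction pod, 110 x 110 mm, 57 mm high, 0.9 kg, to the right of the bed. Origin: centre of its underside
- panel_piece: bystander: piece of white laminated panel, 90 x 150 x 18 mm, lying flat to the left beyond the pins. Origin: centre of its underside
- wrench: bystander: steel wrench about 180 mm long, lying to the right, nearer the robot than the bed. Origin: on its underside, in the middle of its length

How it is judged:
On the way, in this order (a step that is already met when the one before it is completed fails the run):
1. both stop pins stand in the bores, one in each, fully home, the batten still in the channel ((((z of pin_a in the frame of bore_left below -0.024 m and horizontal distance between pin_a and bore_left below 0.006 m and angle between pin_a's own z axis and vertical below 0.17 rad) and (z of pin_b in the frame of bore_right below -0.024 m and horizontal distance between pin_b and bore_right below 0.006 m and angle between pin_b's own z axis and vertical below 0.17 rad)) or ((z of pin_b in the frame of bore_left below -0.024 m and horizontal distance between pin_b and bore_left below 0.006 m and angle between pin_b's own z axis and vertical below 0.17 rad) and (z of pin_a in the frame of bore_right below -0.024 m and horizontal distance between pin_a and bore_right below 0.006 m and angle between pin_a's own z axis and vertical below 0.17 rad))) and height (world z) of each of end_p, end_n below 0.077 m), for 0.2 s.
2. the batten is out of the channel, both ends above the deck (height (world z) of each of end_p, end_n above 0.095 m), for 0.1 s.
At the end, for the whole second after the job is handed in: Fingers hold the batten (over 1 N), under 0.03 m/s, both ends' centres over 140 mm above the work surface, touching neither bed nor pins; in each bore stands one pin, foot 24 mm deep or more, within 6 mm of the axis and 0.17 rad of upright; all through the last second ((((z of pin_a in the frame of bore_left below -0.024 m and horizontal distance between pin_a and bore_left below 0.006 m and angle between pin_a's own z axis and vertical below 0.17 rad) and (z of pin_b in the frame of bore_right below -0.024 m and horizontal distance between pin_b and bore_right below 0.006 m and angle between pin_b's own z axis and vertical below 0.17 rad)) or ((z of pin_b in the frame of bore_left below -0.024 m and horizontal distance between pin_b and bore_left below 0.006 m and angle between pin_b's own z axis and vertical below 0.17 rad) and (z of pin_a in the frame of bore_right below -0.024 m and horizontal distance between pin_a and bore_right below 0.006 m and angle between pin_a's own z axis and vertical below 0.17 rad))) and height (world z) of each of end_p, end_n above 0.14 m and contact force between batten and the fingers above 1 N and contact force between batten and bed below 0.1 N and contact force between batten and pin_a below 0.1 N and contact force between batten and pin_b below 0.1 N and linear speed of batten below 0.03 m/s); the arm keeps its last pose, push and grip.
It fails at once if the suction pod is shifted by more than 30 mm (distance of pod from where it was at the start of the episode above 0.03 m).
It fails at once if the white panel piece is shifted by more than 30 mm (distance of panel_piece from where it was at the start of the episode above 0.03 m).
It fails at once if the wrench is shifted by more than 30 mm (distance of wrench from where it was at the start of the episode above 0.03 m).
It also fails if it takes over 64 s, if anything falls off the work surface, if the arm or the gripper's body presses on something with over 40 N, if the wrist force passes 120 N, or if a joint passes its speed limit or range.

## Robot

A 7-joint arm with a two-finger parallel gripper is mounted at the origin on the work surface. World frame = base frame: x ahead of the robot, y to its left, z up, the work surface at z = 0. Lengths are in m, angles in rad, forces in N, time in s.
With the tool pointing down it reaches from about 0.4 to 0.875 m from the base axis. Payload 4.4 kg.
Tool frame: the origin (TCP) lies at the very end of the fingers, on their centre line; the grasp point (between the pads) lies 19 mm behind it; z points along the fingers, y is the line along which they close (so a half turn about z gives the same grasp; the last joint's range is limited). The gripper opens to 85 mm and grips with 20 to 120 N. Pads are 22 mm wide; open, the fingers measure 114 mm over their backs; the gripper's body (76 mm by 85 mm) begins 54 mm behind the grasp point. The pads swing forward as they close: fully open they stand 13 mm farther back than shut.
Start: joints at [-1.319, 0.628, 0.038, 1.517, -0.027, 0.996, -0.02], TCP at [0.203, 0.617, 0.231] pointing down, gripper open.
Joint ranges: [-3.06, 3.06], [-0.37, 2.12], [-1.25, 1.32], [0.18, 2.47], [-1.1, 4.24], [0.23, 1.98], [-2.94, 2.94]. Speed limits (rad/s): [2.57, 2.57, 3.14, 3.14, 3.14, 3.14, 3.14].

## Interface

Orientations are given as a unit quaternion [w, x, y, z].
In Python, from plant import bot, eyes, job_done gives the robot as it stands. The module is installed in compiled form; this text tells all that it offers.
- The arm moves only by the tool arm_command, never from a script. Its argument "targets" is a list that holds one entry, the list of rows, each a list of 5 numbers: the shift along the world's x, y, z in mm, then the turn about the world's z in degrees, then the opening, from -1 (shut) to 1 (fully open). In form: [[[tx, ty, tz, yaw, hand], ...]]. A call has 1 to 12 rows; each row is the pose to reach, as a shift and turn from the pose commanded when the call began; what a row does not reach only later rows make up. A row lasts 1/8 s, in which the tool goes at most 62.5 mm and 10.7 degrees, less where a joint would pass 70% of its speed; a pose out of reach is approached as far as the arm can. A call with a gripper value outside its range is refused whole. The fingers move at their own pace and stop on an object; "force" is the grip in N (left out, the last holds). Time passes only in rows, so rows that repeat a pose let the fingers close. It gives the time, the measured TCP pose, the force, the opening and the grip force at its end, in the units of the state.
- bot.state(): the state, without advancing time (a new reading comes with each control period).
- eyes.get_image(name): name is "scene" or "top" or "wrist"; returns the picture (420x560x3 uint8, red, green, blue); there is no depth.
- eyes.calibration(name): a dict with "fx", "fy", "cx", "cy" (pixels), "k1" (the pictures are not rectified: a ray, as slopes to the right and down, at radius r is drawn at 1 + k1 r^2 times it, then the intrinsics apply), "view" (4x4, takes a point from world to camera coordinates); the wrist camera has in their place "tool_from_camera" (4x4, takes a point from camera to tool coordinates, whose origin is the TCP and whose axes are the flange's). Camera axes: x right, y down, z forward; pixel columns grow to the right and rows downward; lengths in m; the calibration is good to about 2 mm. A picture is of the moment at which its call begins: read the wrist's pose just before it. calibration takes no time and is no camera call.
- job_done(): hands the job in; it is judged then, once.
The state is a dict: "clock": time; "q": joint angles; "qd": joint speeds; "joint_torque": joint torques, N m; "eef_pos": TCP position; "tcp_rot": TCP orientation; "force": force on the tool from outside, world axes, zero at the start; "ft_torque": the same for the moment, N m; "finger_gap": finger opening in m; "grasp_force": force on a finger pad.
Only numpy, scipy, OpenCV 4.12 (cv2) and the standard library are available. Lean on these libraries where they do the work, as an engineer would, in place of code of your own. Each camera call takes 0.05 s, during which the arm holds its last target. There are 200 camera calls.

## Working session

There is one attempt and no reset: what is moved stays moved. The work goes in short steps, Python scripts to look and compute and a tool call to move; the robot and the scene stay as the last step left them, time stands still between calls to the robot, and variables do not carry over. Pictures are saved under pics/ and viewed, at most 10 in all, crops included, and the job is handed in when it is done.

Besides the shell and the picture viewer there is one more tool, called after "Request:" in YAML: its name, and indented under it one key for each argument. arm_command: Moves the arm, as the interface text tells. Its arguments: {"type":"object","properties":{"targets":{"type":"array"},"force":{"type":"number"}},"required":["targets"]}

```bash
mkdir -p pics
cat > h.py <<'E'
import numpy as np, cv2
from plant import bot, eyes
def snap(n,f):
    s=bot.state(); im=eyes.get_image(n); cv2.imwrite('pics/'+f,im[:,:,::-1]); return s,im
def cam(n,s=None):
    c=eyes.calibration(n)
    if 'view' in c: V=np.array(c['view'])
    else:
        from scipy.spatial.transform import Rotation as R
        T=np.eye(4);w,x,y,z=s['tcp_rot'];T[:3,:3]=R.from_quat([x,y,z,w]).as_matrix();T[:3,3]=s['eef_pos']
        V=np.linalg.inv(T@np.array(c['tool_from_camera']))
    return c,V
def ray(c,V,u,v):
    d=np.array([(u-c['cx'])/c['fx'],(v-c['cy'])/c['fy']]);p=d.copy()
    for _ in range(30): p=d/(1+c['k1']*(p@p))
    W=np.linalg.inv(V); return W[:3,3],W[:3,:3]@np.r_[p,1]
def at_z(n,u,v,z,s=None):
    o,d=ray(*cam(n,s),u,v); return o+d*(z-o[2])/d[2]
def proj(n,P,s=None):
    c,V=cam(n,s);p=V[:3,:3]@np.array(P)+V[:3,3];a=p[:2]/p[2];a=a*(1+c['k1']*(a@a))
    return a[0]*c['fx']+c['cx'],a[1]*c['fy']+c['cy']
E
python3 - <<'E'
from h import *
np.set_printoptions(precision=4,suppress=True)
s,_=snap('top','t0.png');snap('scene','s0.png')
print(s)
for n in('top','scene','wrist'):print(n,eyes.calibration(n))
E
```

```text
{'clock': 0.0, 'q': array([-1.3188,  0.6293,  0.0384,  1.5184, -0.027 ,  0.9963, -0.02  ]), 'qd': array([-0.0011,  0.001 , -0.0004,  0.0018, -0.0007,  0.0007,  0.0004]), 'joint_torque': array([ -0.0017, -56.3396,   1.2257, -19.3447,   0.011 ,   0.0106,
        -0.    ]), 'eef_pos': array([0.2028, 0.6169, 0.2304]), 'tcp_rot': array([-0.0001,  0.1582,  0.9874, -0.001 ]), 'force': array([ 0.1292, -0.3942, -0.4493]), 'ft_torque': array([-0.0326,  0.0122,  0.0047]), 'grasp_force': 0.0, 'finger_gap': 0.0854845553581665}
top {'fx': 463.0473426831863, 'fy': 463.0473426831863, 'cx': 282.25593649837623, 'cy': 205.50747190134138, 'k1': -0.08859540695784018, 'view': array([[-0.0274, -0.9996, -0.0035, -0.0574],
       [-0.9785,  0.0275, -0.2042,  0.5303],
       [ 0.2042, -0.0021, -0.9789,  1.35  ],
       [ 0.    ,  0.    ,  0.    ,  1.    ]])}
scene {'fx': 389.19551078850714, 'fy': 389.19551078850714, 'cx': 276.8509948818721, 'cy': 203.6469564763995, 'k1': -0.0032032146584027132, 'view': array([[-0.184 ,  0.9829,  0.0042,  0.141 ],
       [ 0.5962,  0.115 , -0.7946, -0.2185],
       [-0.7815, -0.1437, -0.6072,  1.4149],
       [ 0.    ,  0.    ,  0.    ,  1.    ]])}
wrist {'fx': 359.6771874705714, 'fy': 359.6771874705714, 'cx': 279.10512317869615, 'cy': 206.23449407694912, 'k1': -0.04652525736375187, 'tool_from_camera': array([[-0.0005, -0.9493, -0.3145,  0.0799],
       [ 1.    , -0.0004, -0.0002, -0.0006],
       [ 0.0001, -0.3145,  0.9493, -0.1416],
       [ 0.    ,  0.    ,  0.    ,  1.    ]])}
```

View pics/t0.png

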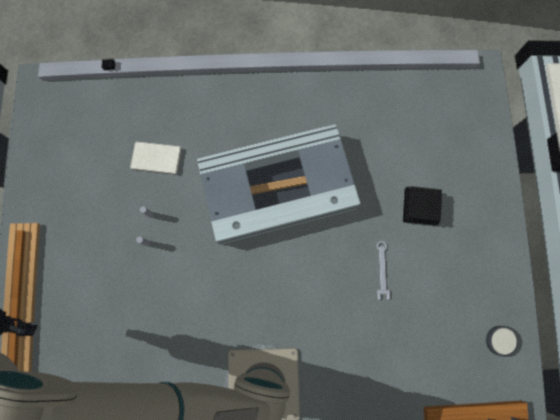

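View pics/s0.png

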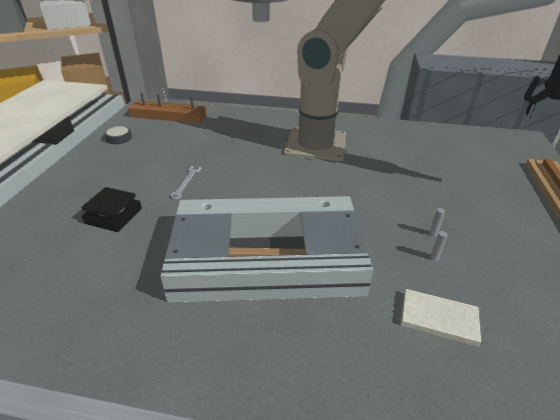

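The top view shows the bed at about (278,183), with bores near (236,225) and (334,200). The pins are at about (143,210) and (139,240), and the batten is in the gap at about (280,185). I'll enlarge both areas.

Run:
```python
import cv2
im=cv2.imread('pics/t0.png')
a=cv2.resize(im[120:246,194:362],None,fx=4.7,fy=4.7,interpolation=cv2.INTER_CUBIC);cv2.imwrite('pics/c1.png',a)
s=cv2.imread('pics/s0.png')
b=cv2.resize(im[196:256,120:190],None,fx=6,fy=6,interpolation=cv2.INTER_CUBIC)
c=cv2.resize(s[200:270,415:465],None,fx=6,fy=6,interpolation=cv2.INTER_CUBIC)
import numpy as np
o=np.zeros((420,740,3),np.uint8);o[:360,:420]=b;o[:420,430:730]=c;cv2.imwrite('pics/c2.png',o)
```

```text
(no output)
```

View pics/c1.png

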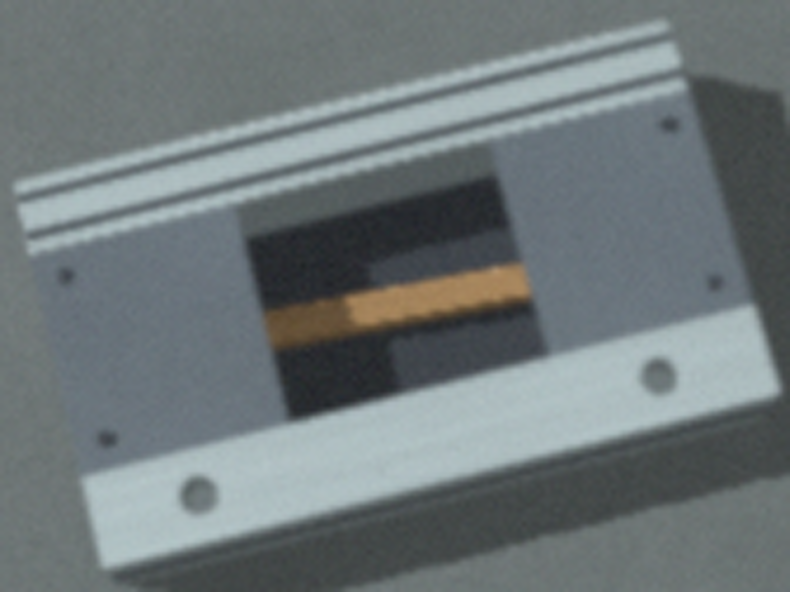

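View pics/c2.png

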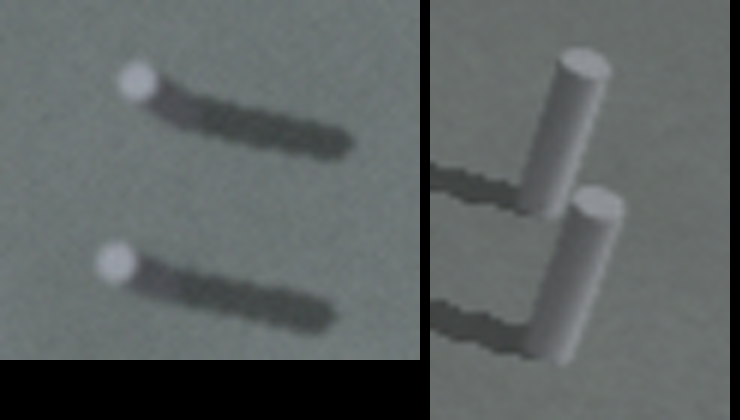

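Run:
```python
from h import *
np.set_printoptions(precision=4,suppress=True)
def c1(u,v,z):return at_z('top',194+(u+.5)/4.7-.5,120+(v+.5)/4.7-.5,z)
L=c1(199,495,.085);R=c1(658,376,.085);print('bores',L,R,np.linalg.norm(L-R))
e=(L-R)[:2];yaw=np.arctan2(-e[0],e[1]);print('bed yaw',np.degrees(yaw))
ey=np.array([-np.sin(yaw),np.cos(yaw)]);ex=np.array([ey[1],-ey[0]])
m=((L+R)/2)[:2];O=m+.105*ex;print('bed origin',O)
def bed(P):d=P[:2]-O;return np.array([d@ex,d@ey])*1e3
print('gap corners bed',[bed(c1(*p,.085)) for p in((237,207),(492,140),(548,353),(288,420))])
print('beam corners',[bed(c1(*p,.085)) for p in((103,571),(780,395),(15,185),(668,22))])
b=[c1(*p,.025) for p in((265,315),(525,262),(275,348),(533,298))]
print('batten bed',[bed(x) for x in b])
t1=at_z('top',120+137.5/6-.5,196+81.5/6-.5,.08);t2=at_z('top',120+117.5/6-.5,196+262.5/6-.5,.08)
print('pins top',t1,t2)
for u,v in((155,65),(168,203)):print('scene',at_z('scene',415+(u+.5)/6-.5,200+(v+.5)/6-.5,.08))
```

```text
bores [0.4676 0.0659 0.085 ] [ 0.5358 -0.2253  0.085 ] 0.2990585220387357
bed yaw 13.18021958654351
bed origin [ 0.6039 -0.0558]
gap corners bed [array([71.4478, 81.7628]), array([ 73.1158, -88.8938]), array([-72.8097, -86.1141]), array([-72.7508,  83.9027])]
beam corners [array([-136.3771,  218.8248]), array([-136.5761, -220.9527]), array([123.0436, 217.4937]), array([ 122.4218, -222.2515])]
batten bed [array([12.9318, 82.053 ]), array([  3.9523, -94.8646]), array([-10.6655,  81.0576]), array([-21.3745, -93.436 ])]
pins top [0.5241 0.3477 0.08  ] [0.4331 0.3548 0.08  ]
scene [0.433  0.3552 0.08  ]
scene [0.5225 0.3476 0.08  ]
```

Request:
arm_command:
  targets:
    - [[25,-56,20,0,1],[50,-113,40,0,1],[75,-170,50,0,1],[100,-226,50,0,1],[125,-283,50,0,1],[150,-340,50,0,1],[175,-396,50,0,1],[200,-453,50,0,1],[225,-510,50,0,1],[250,-566,50,0,1],[275,-623,50,0,1],[297,-677,50,0,1]]
  force: 60

```text
clock: 1.6
eef_pos: [0.5006, -0.0615, 0.2812]
tcp_rot: [-0.0, 0.158, 0.987, 0.0]
force: [1.2, 0.1, -0.1]
finger_gap: 0.0855
grasp_force: 0.0
```

Request:
arm_command:
  targets:
    - [[0,0,0,0,1],[0,0,0,0,1],[0,0,0,0,1]]

```text
clock: 1.98
eef_pos: [0.4996, -0.0578, 0.2812]
tcp_rot: [-0.0, 0.157, 0.988, 0.0]
force: [-0.5, 0.4, 0.8]
finger_gap: 0.0856
grasp_force: 0.0
```

Run:
```python
from h import *
import pickle
s,im=snap('wrist','w1.png');pickle.dump(s,open('s1.pkl','wb'));print(s['eef_pos'],s['tcp_rot'],s['clock'],s['force'],abs(s['qd']).max())
```

```text
[ 0.49963642 -0.05780864  0.2811576 ] [-4.35182413e-04  1.56925078e-01  9.87610347e-01  3.65300510e-04] 1.975 [-0.45033233  0.39558445  0.81500748] 0.005686455997444122
```

View pics/w1.png

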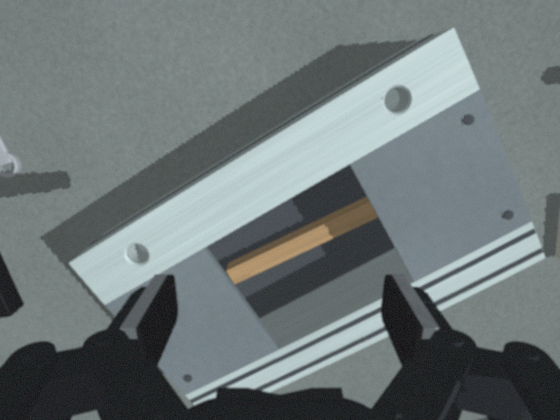

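The wrist view shows the left bore at about (398,99), the right bore at about (137,254), and the batten running from (232,275) to (373,210).

Run:
```python
from h import *
import pickle;s=pickle.load(open('s1.pkl','rb'))
np.set_printoptions(precision=4,suppress=True)
im=cv2.imread('pics/w1.png');g=cv2.cvtColor(im,cv2.COLOR_BGR2GRAY)
a=cv2.resize(g[74:124,373:423],None,fx=7,fy=7,interpolation=cv2.INTER_CUBIC)
b=cv2.resize(g[229:279,112:162],None,fx=7,fy=7,interpolation=cv2.INTER_CUBIC)
cv2.imwrite('pics/c3.png',np.hstack([a,b]))
L=at_z('wrist',398,99,.085,s);R=at_z('wrist',137,254,.085,s);print(L,R,np.linalg.norm(L-R))
for P in ([.4676,.0659,.085],[.5358,-.2253,.085]):print(proj('wrist',P,s))
# bed pose from corners (deck level)
B=np.array([[-135,220],[-135,-220],[75,85],[-75,85],[-75,-85]])
W=np.array([at_z('wrist',*p,.085,s)[:2] for p in((455,28),(69,262),(411,283),(352,165),(206,248))])*1e3
def fit(B,W):
    bm,wm=B.mean(0),W.mean(0);U,S,Vt=np.linalg.svd((B-bm).T@(W-wm));Rm=(U@Vt).T;t=wm-Rm@bm;return Rm,t,W-(B@Rm.T+t)
Rm,t,r=fit(B,W);print(t,np.degrees(np.arctan2(Rm[1,0],Rm[0,0])),r);print('bores',Rm@[-105,150]+t,Rm@[-105,-150]+t)
for p in((228,268),(234,284),(365,201),(375,216)):print('bat',Rm.T@(at_z('wrist',*p,.025,s)[:2]*1e3-t))
```

```text
[0.4657 0.0663 0.085 ] [ 0.5335 -0.2254  0.085 ] 0.2994809913824798
(np.float64(398.0230632517378), np.float64(101.16728953981703))
(np.float64(138.01153506491818), np.float64(255.83907866125904))
[602.9458 -56.5696] 12.687745880929064 [[-0.6626 -0.9443]
 [ 0.1265  1.2283]
 [-1.1982 -3.3144]
 [ 0.7805  0.9989]
 [ 0.9539  2.0315]]
bores [467.5641  66.7057] [ 533.4554 -225.9688]
bat [ -20.1711 -100.9047]
bat [   2.5161 -106.8445]
bat [-11.3817  83.6897]
bat [11.3313 85.5957]
```

View pics/c3.png

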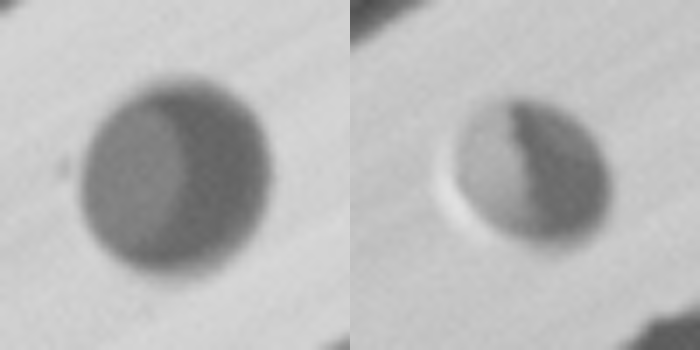

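Request:
arm_command:
  targets:
    - [[-10,60,0,0,1],[-20,120,0,0,1],[-30,180,-20,0,1],[-40,240,-50,0,1],[-50,300,-90,0,1],[-60,360,-120,0,1],[-68,413,-131,0,1],[-68,413,-141,0,1],[-68,413,-141,0,1],[-68,413,-141,0,1],[-68,413,-141,0,1]]

```text
clock: 3.4
eef_pos: [0.4332, 0.3519, 0.1413]
tcp_rot: [0.001, 0.16, 0.987, 0.0]
force: [0.1, -0.7, -0.6]
finger_gap: 0.0853
grasp_force: 0.0
```

Run:
```python
from h import *
s,im=snap('wrist','w2.png');print(s['eef_pos'],s['qd'],s['clock'])
for p in ([.433,.355,.08],[.5235,.3477,.08]):print(proj('wrist',p,s))
g=cv2.cvtColor(im,cv2.COLOR_RGB2GRAY)
import itertools
# candidate bright circles
c=cv2.HoughCircles(cv2.GaussianBlur(g,(3,3),0),cv2.HOUGH_GRADIENT,1,30,param1=80,param2=12,minRadius=8,maxRadius=30)
for u,v,r in c[0][:12]:print(u,v,r,g[int(v)%420,int(u)%560],at_z('wrist',u,v,.08,s))
```

```text
[0.4331886  0.35191618 0.14128455] [-0.00045272  0.00372753 -0.00711322 -0.00221885 -0.00265398 -0.00038162
 -0.00104271] 3.4
(np.float64(284.85877105695033), np.float64(224.23199981446513))
(np.float64(315.6732858340106), np.float64(343.9234703802805))
283.5 220.5 14.9 170 [0.43045216 0.35497216 0.08      ]
312.5 341.5 11.8 172 [0.52085109 0.34621302 0.08      ]
152.5 311.5 27.2 33 [0.46446937 0.25209568 0.08      ]
409.5 312.5 25.8 32 [0.51931917 0.41424062 0.08      ]
373.5 375.5 17.8 124 [0.56361359 0.37914994 0.08      ]
```

View pics/w2.png

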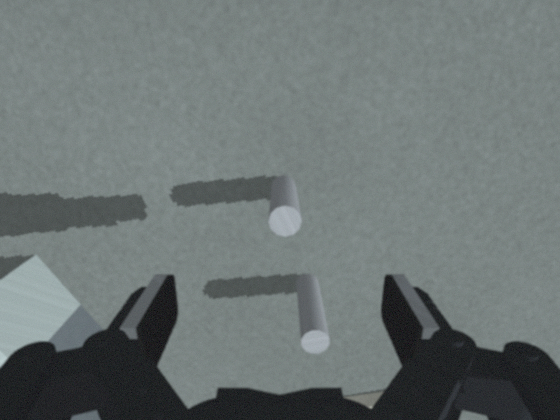

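Request:
arm_command:
  targets:
    - [[-1,3,0,0,1],[-1,3,-35,0,1],[-1,3,-65,0,1],[-1,3,-90,0,1],[-1,3,-96,0,1],[-1,3,-96,0,1],[-1,3,-96,0,-0.3],[-1,3,-96,0,-1],[-1,3,-96,0,-1],[-1,3,-96,0,-1],[-1,3,-96,0,-1],[-1,3,-96,0,-1]]
  force: 50

```text
clock: 4.95
eef_pos: [0.4312, 0.3566, 0.0448]
tcp_rot: [0.0, 0.158, 0.987, 0.0]
force: [-0.3, -0.5, 5.7]
finger_gap: 0.0187
grasp_force: 48.7
```

Request:
arm_command:
  targets:
    - [[0,0,60,0,-1],[0,0,110,0,-1],[3,-25,130,0,-1],[9,-75,130,0,-1],[15,-125,130,0,-1],[21,-175,130,0,-1],[27,-225,130,0,-1],[32,-265,120,0,-1],[35,-285,110,0,-1],[35,-290,100,0,-1],[35,-290,95,0,-1],[35,-290,95,0,-1]]

```text
clock: 6.45
eef_pos: [0.4657, 0.0678, 0.1389]
tcp_rot: [-0.001, 0.157, 0.988, 0.0]
force: [0.8, -0.1, -1.3]
finger_gap: 0.0187
grasp_force: 49.1
```

Request:
arm_command:
  targets:
    - [[0,0,0,0,-1],[0,0,0,0,-1]]

```text
clock: 6.7
eef_pos: [0.4662, 0.0671, 0.1396]
tcp_rot: [0.0, 0.158, 0.987, 0.0]
force: [-0.1, -0.2, -0.1]
finger_gap: 0.0189
grasp_force: 49.1
```

Run:
```python
from h import *
s,im=snap('wrist','w3.png');print(s['eef_pos'],s['force'],s['clock'])
snap('scene','s3.png');snap('top','t3.png')
a=cv2.resize(cv2.imread('pics/w3.png')[170:330,160:400],None,fx=2.2,fy=2.2,interpolation=cv2.INTER_CUBIC)
b=cv2.resize(cv2.imread('pics/s3.png')[140:220,290:360],None,fx=3.4,fy=4.4)
cv2.imwrite('pics/c4.png',np.hstack([a,b]))if a.shape[0]==b.shape[0] else print(a.shape,b.shape)
```

```text
[0.46624488 0.06711414 0.13957251] [-0.08958609 -0.18962516 -0.09262152] 6.7
```

View pics/c4.png

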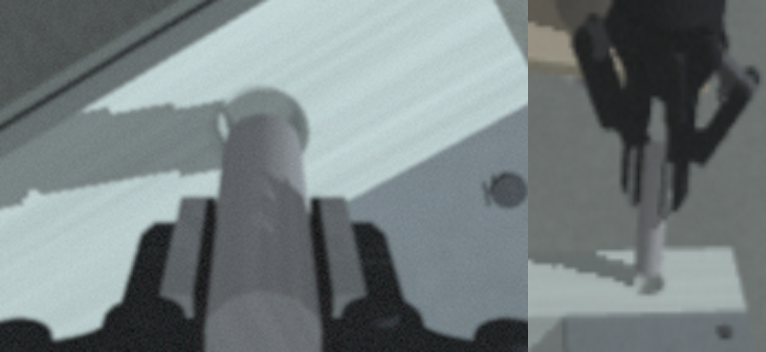

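Request:
arm_command:
  targets:
    - [[0,-1,-8,0,-1],[0,-1,-16,0,-1],[0,-1,-24,0,-1],[0,-1,-31,0,-1],[0,-1,-36,0,-1],[0,-1,-39,0,-1],[0,-1,-39,0,-1]]

```text
clock: 7.72
eef_pos: [0.4661, 0.0655, 0.1002]
tcp_rot: [-0.0, 0.158, 0.987, 0.0]
force: [0.3, 1.0, -1.4]
finger_gap: 0.0188
grasp_force: 49.3
```

Request:
arm_command:
  targets:
    - [[0,0,0,0,0],[0,0,0,0,1],[0,0,0,0,1],[0,0,25,0,1],[0,0,70,0,1],[8,40,80,0,1],[18,90,80,0,1],[28,140,80,0,1],[38,190,70,0,1],[48,240,60,0,1],[56,282,40,0,1],[56,282,40,0,1]]

```text
clock: 9.22
eef_pos: [0.5201, 0.3517, 0.1383]
tcp_rot: [-0.001, 0.155, 0.988, 0.0]
force: [0.2, -0.5, 0.3]
finger_gap: 0.0857
grasp_force: 0.0
```

Request:
arm_command:
  targets:
    - [[0,0,0,0,1],[0,0,0,0,1]]

```text
clock: 9.48
eef_pos: [0.5227, 0.3457, 0.141]
tcp_rot: [0.0, 0.159, 0.987, -0.0]
force: [0.4, 0.4, -0.0]
finger_gap: 0.0857
grasp_force: 0.0
```

Run:
```python
from h import *
s,im=snap('wrist','w4.png');print(s['eef_pos'],s['force'],s['clock'])
g=cv2.cvtColor(im,cv2.COLOR_RGB2GRAY)
c=cv2.HoughCircles(cv2.GaussianBlur(g,(3,3),0),cv2.HOUGH_GRADIENT,1,30,param1=80,param2=12,minRadius=8,maxRadius=30)
for u,v,r in c[0][:6]:print(u,v,r,g[int(v)%420,int(u)%560],at_z('wrist',u,v,.08,s))
s,im=snap('top','t4.png')
for p in ([.4666,.0661,.135],[.4666,.0661,.160]):print(proj('top',p))
```

```text
[0.52265729 0.34571817 0.14097548] [ 0.4480703  0.4250216 -0.0185298] 9.475
282.5 224.5 15.8 168 [0.52202763 0.34738201 0.08      ]
147.5 313.5 29.4 29 [0.55422954 0.24212698 0.08      ]
404.5 312.5 29.4 15 [0.60728276 0.40478019 0.08      ]
459.5 350.5 16.9 33 [0.65118738 0.43546987 0.08      ]
22.5 217.5 12.2 103 [0.46758177 0.19696973 0.08      ]
(np.float64(234.0852308516736), np.float64(222.40761985563074))
(np.float64(233.13935135538526), np.float64(220.89581246294875))
```

Request:
arm_command:
  targets:
    - [[0,2,0,0,1],[0,2,-35,0,1],[0,2,-65,0,1],[0,2,-90,0,1],[0,2,-96,0,1],[0,2,-96,0,1],[0,2,-96,0,-0.3],[0,2,-96,0,-1],[0,2,-96,0,-1],[0,2,-96,0,-1],[0,2,-96,0,-1],[0,2,-96,0,-1]]
  force: 50

```text
clock: 11.08
eef_pos: [0.5223, 0.3496, 0.0447]
tcp_rot: [0.0, 0.158, 0.987, 0.0]
force: [-0.3, -0.8, 6.0]
finger_gap: 0.0187
grasp_force: 48.9
```

Request:
arm_command:
  targets:
    - [[0,0,60,0,-1],[0,0,115,0,-1],[0,-25,155,0,-1],[2,-80,155,0,-1],[3,-140,155,0,-1],[4,-200,155,0,-1],[5,-260,155,0,-1],[6,-320,155,0,-1],[8,-380,155,0,-1],[9,-440,155,0,-1],[11,-500,155,0,-1],[12,-550,140,0,-1]]

```text
clock: 12.58
eef_pos: [0.5344, -0.2035, 0.1847]
tcp_rot: [0.001, 0.159, 0.987, -0.0]
force: [0.5, 0.5, -1.1]
finger_gap: 0.0189
grasp_force: 49.2
```

Request:
arm_command:
  targets:
    - [[0,-25,-20,0,-1],[0,-25,-45,0,-1],[0,-25,-45,0,-1],[0,-25,-45,0,-1],[0,-25,-45,0,-1]]

```text
clock: 13.2
eef_pos: [0.5349, -0.2252, 0.1404]
tcp_rot: [0.001, 0.158, 0.987, -0.0]
force: [-0.1, 0.2, -1.0]
finger_gap: 0.0188
grasp_force: 49.2
```

On target within 0.5 mm, so I'm inserting.

Request:
arm_command:
  targets:
    - [[0,0,-8,0,-1],[0,0,-16,0,-1],[0,0,-24,0,-1],[0,0,-31,0,-1],[0,0,-36,0,-1],[0,0,-40,0,-1],[0,0,-40,0,-1]]

```text
clock: 14.08
eef_pos: [0.5342, -0.2256, 0.0998]
tcp_rot: [0.0, 0.158, 0.987, -0.0]
force: [-0.3, 0.2, 1.7]
finger_gap: 0.019
grasp_force: 49.7
```

Request:
arm_command:
  targets:
    - [[0,0,0,0,0],[0,0,0,0,1],[0,0,0,0,1],[0,0,25,0,1],[0,0,75,0,1],[5,20,110,-10,1],[18,65,120,-20,1],[34,120,120,-30,1],[50,170,120,-40,1],[60,203,120,-50,1],[60,203,120,-60,1],[60,203,120,-62,1]]

```text
clock: 15.58
eef_pos: [0.594, -0.022, 0.2191]
tcp_rot: [0.0, 0.644, 0.765, -0.0]
force: [-0.4, -0.7, -0.6]
finger_gap: 0.0856
grasp_force: 0.0
```

Request:
arm_command:
  targets:
    - [[0,0,0,0,1],[0,0,0,0,1],[0,0,0,0,1]]

```text
clock: 15.95
eef_pos: [0.5941, -0.0231, 0.2194]
tcp_rot: [0.0, 0.644, 0.765, 0.0]
force: [-0.5, 0.4, 0.1]
finger_gap: 0.0855
grasp_force: 0.0
```

Run:
```python
from h import *
s,im=snap('wrist','w5.png');print(s['eef_pos'],s['tcp_rot'],s['clock'])
snap('scene','s5.png')
a=cv2.imread('pics/w5.png');b=cv2.resize(cv2.imread('pics/s5.png')[150:310,150:390],(240,160))
o=np.zeros((580,560,3),np.uint8);o[:420]=a;o[420:,:240]=b;cv2.imwrite('pics/c5.png',o)
for p in([.4666,.0661,.135],[.5347,-.2255,.135],[.594,-.0224,.025]):print(proj('scene',p),proj('wrist',p,s))
```

```text
[ 0.5940638  -0.0230925   0.21944071] [1.50435567e-05 6.44249407e-01 7.64815452e-01 1.59414270e-04] 15.95
(np.float64(325.844799390877), np.float64(187.43591801151)) (np.float64(89.29601035075629), np.float64(36.601693785621165))
(np.float64(203.5621954113432), np.float64(190.1441076993506)) (np.float64(169.43934700762549), np.float64(423.10767561860746))
(np.float64(280.9190015554808), np.float64(250.5917845272923)) (np.float64(278.61765529225215), np.float64(174.30858455557342))
```

View pics/c5.png

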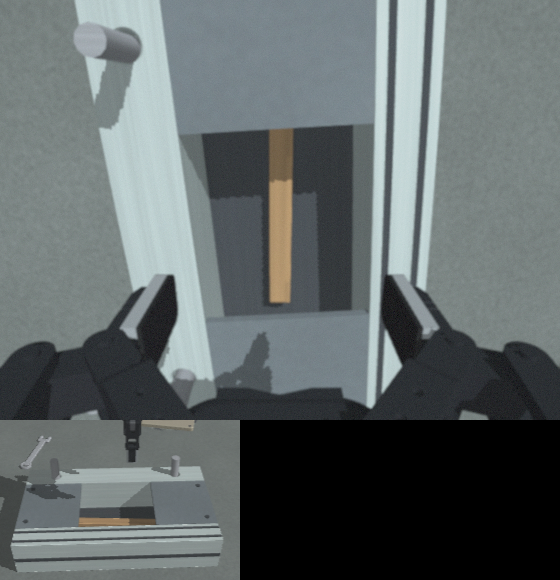

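Run:
```python
from h import *
s=bot.state()
y=np.radians(13.1);ex=np.array([np.cos(y),np.sin(y)]);ey=np.array([-ex[1],ex[0]]);O=np.array([.6034,-.0562])
def bed(P):d=P[:2]-O;return np.round(np.array([d@ex,d@ey])*1e3,1)
for n,u,v,z in(('end top',280,302,.025),('gap-y edge',208,319,.085),('gap-y edge',372,311,.085),('gap+y',180,134,.085),('gap+y',375,124,.085),('bat +y l',269,129,.025),('bat +y r',293,128,.025),('bat l',270,300,.025),('bat r',290,300,.025)):
    P=at_z('wrist',u,v,z,s);print(n,P,bed(P))
# where line of sight past -y sheet edge (top edge) meets z=.025
print(bed(at_z('wrist',288,316,.025,s)))
w=cv2.resize(cv2.imread('pics/s5.png')[170:270,180:350],(765,450),interpolation=cv2.INTER_CUBIC);cv2.imwrite('pics/c6.png',w)
```

```text
end top [ 0.61936397 -0.16135654  0.025     ] [  -8.3 -106. ]
gap-y edge [ 0.55114568 -0.15154841  0.085     ] [-72.5 -81. ]
gap-y edge [ 0.69595005 -0.11812355  0.085     ] [ 76.1 -81.3]
gap+y [0.51230515 0.01011028 0.085     ] [-73.7  85.2]
gap+y [0.65684079 0.04254303 0.085     ] [74.4 84.1]
bat +y l [0.57803962 0.01841853 0.025     ] [-7.8 78.4]
bat +y r [0.59964956 0.02305738 0.025     ] [14.3 78. ]
bat l [ 0.60828407 -0.16071318  0.025     ] [ -18.9 -102.9]
bat r [ 0.62958926 -0.15705184  0.025     ] [   2.6 -104.2]
[  -0.5 -124.5]
```

View pics/c6.png

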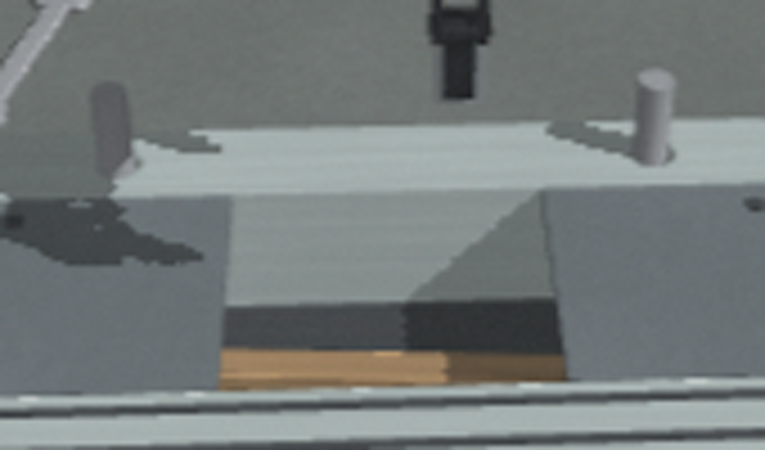

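The top of the batten seems to stop at bed y of about -106 in the wrist view, while both pins look upright and seated. I'll check numerically whether that is the batten's end or just a shadow.

Run:
```python
from h import *
im=cv2.imread('pics/w5.png')[:,:,::-1]
for v in range(292,322,2):print(v,[tuple(int(x) for x in im[v,u-1:u+2].mean(0)) for u in(250,275,280,285,310)])
```

```text
292 [(79, 84, 90), (181, 152, 113), (179, 150, 112), (172, 145, 108), (77, 84, 89)]
294 [(81, 87, 91), (180, 152, 111), (180, 151, 113), (174, 145, 108), (78, 84, 89)]
296 [(76, 83, 88), (184, 154, 115), (180, 151, 111), (172, 144, 107), (76, 81, 89)]
298 [(76, 82, 87), (184, 154, 114), (181, 152, 111), (174, 146, 108), (81, 85, 90)]
300 [(79, 86, 89), (178, 149, 111), (177, 148, 110), (171, 144, 107), (80, 88, 92)]
302 [(77, 83, 89), (117, 101, 80), (119, 103, 81), (125, 111, 94), (78, 84, 89)]
304 [(76, 84, 87), (53, 55, 59), (53, 57, 60), (78, 84, 88), (78, 85, 89)]
306 [(79, 84, 89), (56, 61, 66), (65, 72, 76), (74, 82, 87), (78, 86, 89)]
308 [(78, 84, 91), (76, 81, 85), (76, 83, 88), (77, 83, 87), (76, 85, 88)]
310 [(76, 82, 87), (77, 83, 88), (79, 85, 89), (78, 83, 88), (79, 86, 91)]
312 [(78, 83, 88), (79, 86, 89), (80, 87, 91), (82, 89, 93), (94, 103, 108)]
314 [(82, 90, 95), (98, 107, 112), (98, 108, 112), (102, 112, 117), (106, 117, 124)]
316 [(107, 117, 123), (110, 120, 125), (108, 117, 123), (107, 118, 124), (108, 118, 124)]
318 [(109, 120, 125), (109, 120, 125), (107, 119, 124), (110, 121, 127), (115, 127, 133)]
320 [(116, 126, 134), (119, 132, 136), (119, 130, 137), (117, 129, 135), (118, 130, 136)]
```

Request:
arm_command:
  targets:
    - [[6,-35,-20,0,0.3],[12,-69,-60,0,0.3],[12,-69,-110,0,0.3],[12,-69,-150,0,0.3],[12,-69,-180,0,0.3],[12,-69,-180,0,0.3],[12,-69,-195,0,0.3],[12,-69,-205,0,0.3],[12,-69,-209,0,0.3],[12,-69,-209,0,0.3]]
  force: 30

```text
clock: 17.3
eef_pos: [0.6061, -0.0915, 0.0104]
tcp_rot: [0.0, 0.644, 0.765, 0.0]
force: [-0.3, -0.4, -0.2]
finger_gap: 0.0556
grasp_force: 0.0
```

Request:
arm_command:
  targets:
    - [[0,0,0,0,-0.6],[0,0,0,0,-1],[0,0,0,0,-1],[0,0,0,0,-1],[0,0,1,0,-1],[-2,10,1,0,-1],[-5,20,1,0,-1],[-7,31,1,0,-1],[-10,42,1,0,-1],[-10,42,1,0,-1],[-10,42,0,0,-1]]

```text
clock: 18.68
eef_pos: [0.5962, -0.0492, 0.0108]
tcp_rot: [-0.0, 0.644, 0.765, 0.0]
force: [-1.8, 2.5, 10.8]
finger_gap: 0.021
grasp_force: 31.4
```

Request:
arm_command:
  targets:
    - [[0,0,0,0,0],[0,0,0,0,0.3],[0,0,0,0,0.3],[2,-12,0,0,0.3],[5,-28,0,0,0.3],[7,-41,0,0,0.3],[7,-41,0,0,0.3],[7,-41,0,0,0.3]]

```text
clock: 19.68
eef_pos: [0.6029, -0.0901, 0.0102]
tcp_rot: [-0.0, 0.644, 0.765, 0.0]
force: [0.3, 0.4, 0.1]
finger_gap: 0.0552
grasp_force: 0.0
```

Run:
```python
from h import *
s,im=snap('wrist','w6.png');print(s['eef_pos'],s['force'],s['finger_gap'])
y=np.radians(13.1);ex=np.array([np.cos(y),np.sin(y)]);ey=np.array([-ex[1],ex[0]]);O=np.array([.6034,-.0562])
def bed(P):d=P[:2]-O;return np.round(np.array([d@ex,d@ey])*1e3,1)
print('tcp',bed(s['eef_pos']))
m=((im[:,:,0].astype(int)-im[:,:,2])>30).astype(np.uint8)
n,l,st,c=cv2.connectedComponentsWithStats(m);k=1+np.argmax(st[1:,4]);print(st[k],c[k])
vs,us=np.where(l==k)
for v in range(vs.min(),vs.max()+1,15):
    u=us[vs==v]; print(v,u.min(),u.max(),bed(at_z('wrist',(u.min()+u.max())/2,v,.025,s)))
```

```text
[ 0.60293684 -0.09014617  0.01019473] [0.33299891 0.40539314 0.06686003] 0.05517553277849197
tcp [ -8.1 -33. ]
[  247     0    69   355 21359] [280.10337563 168.1471979 ]
0 247 315 [-0.8 73.4]
15 248 314 [-1.1 69. ]
30 248 314 [-1.3 64.6]
45 248 314 [-1.6 60. ]
60 248 313 [-2.  55.4]
75 249 313 [-2.1 50.7]
90 249 312 [-2.6 45.9]
105 249 312 [-2.8 41. ]
120 249 311 [-3.3 36. ]
135 250 311 [-3.4 30.9]
150 250 311 [-3.7 25.7]
165 250 311 [-4.  20.3]
180 250 310 [-4.5 14.8]
195 250 309 [-5.   9.1]
210 251 309 [-5.2  3.3]
225 251 308 [-5.7 -2.7]
240 251 308 [-6.1 -8.8]
255 252 307 [ -6.4 -15.2]
270 252 307 [ -6.8 -21.7]
285 252 306 [ -7.4 -28.5]
300 253 306 [ -7.6 -35.4]
315 253 306 [ -8.  -42.7]
330 253 305 [ -8.7 -50.1]
345 254 305 [ -8.9 -57.8]
```

Request:
arm_command:
  targets:
    - [[0,0,0,0,-0.6],[0,0,0,0,-1],[0,0,0,0,-1],[0,0,0,0,-1],[0,0,10,0,-1],[0,0,20,0,-1],[0,0,30,0,-1],[0,0,40,0,-1],[0,0,50,0,-1],[0,0,60,0,-1],[0,0,60,0,-1]]
  force: 25

```text
clock: 21.1
eef_pos: [0.6036, -0.0906, 0.0712]
tcp_rot: [0.001, 0.644, 0.765, 0.0]
force: [-0.4, 0.3, -0.3]
finger_gap: 0.0215
grasp_force: 24.7
```

```bash
cat > tilt.py <<'E'
from h import *
import sys
s,im=snap('wrist',sys.argv[1]);print(s['eef_pos'],s['force'],s['ft_torque'],s['finger_gap'],s['grasp_force'],s['clock'])
m=((im[:,:,0].astype(int)-im[:,:,2])>25).astype(np.uint8)
n,l,st,c=cv2.connectedComponentsWithStats(m);k=1+np.argmax(st[1:,4]);print(st[k])
vs,us=np.where(l==k)
for v in np.linspace(vs.min(),vs.max(),9).astype(int):
    u=us[vs==v]; print(v,u.min(),u.max(),u.max()-u.min()+1,'depth~%.3f'%(.022*359.7/(u.max()-u.min()+1)))
E
python3 tilt.py w7.png
```

```text
[ 0.60357934 -0.09057429  0.07120241] [-0.3563598   0.32150256 -0.26487771] [-0.14957656 -0.01278345 -0.01721005] 0.021526104071026803 24.65430110692978 21.1
[  247     0    65   357 20901]
0 247 311 65 depth~0.122
44 248 310 63 depth~0.126
89 248 310 63 depth~0.126
133 249 309 61 depth~0.130
178 250 308 59 depth~0.134
222 251 307 57 depth~0.139
267 252 307 56 depth~0.141
311 253 305 53 depth~0.149
356 255 301 47 depth~0.168
```

Request:
arm_command:
  targets:
    - [[0,0,12,0,-1],[0,0,24,0,-1],[0,0,36,0,-1],[0,0,48,0,-1],[0,0,60,0,-1],[1,-5,72,0,-1],[2,-10,84,0,-1],[3,-15,96,0,-1],[5,-20,108,0,-1],[6,-25,120,0,-1],[6,-25,120,0,-1]]

```text
clock: 22.52
eef_pos: [0.6098, -0.1166, 0.1916]
tcp_rot: [0.001, 0.645, 0.765, 0.0]
force: [0.6, -1.5, -0.9]
finger_gap: 0.0213
grasp_force: 24.6
```

```bash
python3 tilt.py w8.png
```

```text
[ 0.60983607 -0.11661909  0.19157721] [ 0.58355147 -1.50546568 -0.89798182] [-0.22880384 -0.10834722  0.02070399] 0.021321092848654955 24.61024045944214 22.525
[  251     0    56   373 17510]
0 261 297 37 depth~0.214
46 260 298 39 depth~0.203
93 258 300 43 depth~0.184
139 257 301 45 depth~0.176
186 256 302 47 depth~0.168
232 255 303 49 depth~0.161
279 254 304 51 depth~0.155
325 252 305 54 depth~0.147
372 253 259 7 depth~1.130
```

Request:
arm_command:
  targets:
    - [[1,-5,15,0,-1],[2,-10,30,0,-1],[4,-16,45,0,-1],[5,-22,60,0,-1],[7,-30,75,0,-1],[7,-30,95,0,-1],[7,-30,115,0,-1],[7,-30,135,0,-1],[7,-30,155,0,-1],[7,-30,175,0,-1],[7,-30,195,0,-1],[7,-30,195,0,-1]]

```text
clock: 24.08
eef_pos: [0.6167, -0.1464, 0.3873]
tcp_rot: [0.002, 0.644, 0.765, 0.001]
force: [-0.5, -0.6, -1.3]
finger_gap: 0.0216
grasp_force: 24.7
```

```bash
python3 tilt.py w9.png
```

```text
[ 0.61673803 -0.14642451  0.38734356] [-0.47360239 -0.61547669 -1.27790639] [-0.11102887 -0.00461191  0.03099533] 0.021622658481966935 24.74901169538498 24.075
[  251     0    57   375 17042]
0 263 295 33 depth~0.240
46 261 297 37 depth~0.214
93 260 298 39 depth~0.203
140 258 300 43 depth~0.184
187 257 301 45 depth~0.176
233 255 303 49 depth~0.161
280 254 304 51 depth~0.155
327 252 305 54 depth~0.147
374 256 299 44 depth~0.180
```

Request:
arm_command:
  targets:
    - [[0,0,15,0,-1],[0,0,25,0,-1],[0,0,25,0,-1],[0,0,25,0,-1],[0,0,25,0,-1],[0,0,25,0,-1],[0,0,25,0,-1],[0,0,25,0,-1]]
  force: 40

```text
clock: 25.12
eef_pos: [0.616, -0.1455, 0.4103]
tcp_rot: [-0.0, 0.644, 0.765, -0.0]
force: [1.2, -0.4, -0.2]
finger_gap: 0.0208
grasp_force: 45.1
```

```bash
python3 tilt.py w10.png
python3 - <<'E'
from h import *
s,im=snap('scene','s10.png');a=cv2.imread('pics/s5.png')[:,:,::-1]
ga,gb=[cv2.cvtColor(np.ascontiguousarray(x),cv2.COLOR_RGB2GRAY) for x in(a,im)]
for P in([.4666,.0661],[.5347,-.2255]):
    u,v=map(int,proj('scene',P+[.115]));t=ga[v-14:v+14,u-8:u+8];r=cv2.matchTemplate(gb[v-24:v+24,u-18:u+18],t,cv2.TM_CCOEFF_NORMED);_,mx,_,loc=cv2.minMaxLoc(r);print('pin match',mx,loc,'expect (10,10)')
m=((im[:,:,0].astype(int)-im[:,:,2])>25).astype(np.uint8);m[:90]=0;m[:,:190]=0;m[:,400:]=0
n,l,st,c=cv2.connectedComponentsWithStats(m)
for k in range(1,n):
    if st[k,4]>40:print(st[k],c[k])
print(proj('scene',s['eef_pos']),s['qd'].round(3))
E
```

```text
[ 0.61604626 -0.14553689  0.41025973] [ 1.15910759 -0.38336632 -0.24822345] [-0.05262442 -0.00309745  0.00427863] 0.020821013717187226 45.1172411441803 25.125
[  251     0    57   375 16935]
0 264 295 32 depth~0.247
46 261 297 37 depth~0.214
93 260 298 39 depth~0.203
140 258 300 43 depth~0.184
187 257 301 45 depth~0.176
233 255 303 49 depth~0.161
280 254 303 50 depth~0.158
327 253 305 53 depth~0.149
374 257 257 1 depth~7.913
pin match 0.9988938570022583 (10, 10) expect (10,10)
pin match 0.38985851407051086 (14, 7) expect (10,10)
[ 194   90  106   88 1684] [252.30997625 133.35926366]
[190 104  17  19 264] [197.21969697 113.26136364]
(np.float64(214.1446134426627), np.float64(96.69336638690449)) [ 0.001  0.001  0.001 -0.001 -0.001 -0.002 -0.   ]
```

Run:
```python
from h import *
gb=cv2.imread('pics/s10.png',0)
ul,vl=proj('scene',[.4666,.0661,.115]);u,v=proj('scene',[.5347,-.2255,.115])
t=gb[int(vl)-14:int(vl)+14,int(ul)-8:int(ul)+8]
r=cv2.matchTemplate(gb[int(v)-30:int(v)+30,int(u)-26:int(u)+26],t,cv2.TM_CCOEFF_NORMED);print(cv2.minMaxLoc(r),'expect',(18,16))
def top(P):return proj('scene',P)
for P in([.4666,.0661],[.5347,-.2255]):
    a,b=proj('scene',P+[.135]);c,d=proj('scene',P+[.085]);print(a,b,c,d)
    for y in range(int(b)-8,int(d)+8,3):print(y,gb[y,int((a+c)/2)-12:int((a+c)/2)+13:2])
```

```text
(-0.34369945526123047, 0.5213863849639893, (1, 14), (20, 17)) expect (18, 16)
325.844799390877 187.43591801151 324.25882570332857 203.56375222731992
179 [107 108 109 109 108 108 109 108 108 110 108 107 107]
182 [108 108 109 108 109 111 109 109 109 106 107 108 108]
185 [108 108 109 108 107 118 128 119 107 108 109 107 109]
188 [108 108 108 107 100 139 145 145 137 107 108 106 105]
191 [109 108 105 107  96  88 105 128 124 108 108 108 109]
194 [110 110 107 107  94  91 109 133 123 107 106 107 109]
197 [162 162 162 164 109  93 114 138 161 167 167 167 167]
200 [104 104 104 117  90  97 120 139 166 168 170 171 169]
203 [157 103 101 101  89  99 126 147 129 169 170 170 169]
206 [170 170 171 169 151 116 131 137 163 169 169 168 168]
209 [165 164 165 165 165 165 165 165 166 166 165 166 166]
203.5621954113432 190.1441076993506 205.75313370307364 206.3735274698987
182 [107 109 107 109 110 109 108 109 108 107 110 108 107]
185 [107 108 110 109 109 108 107 107 107 106 110 106 108]
188 [110 110 110 108 108 127 140 128 110 109 109 108 106]
191 [105 108 106 109 134 143 147 144 121 109 110 109 107]
194 [106 107 106 107  95  91 115 139 121 108 106 107 107]
197 [107 108 108 106  97  90  89 125 136 109 110 111 109]
200 [105 110 165 165 164  90  91  91 137 170 169 170 171]
203 [102 103 102 103 103  92  94  91  94 162 169 168 168]
206 [101 103 102 103 102  92  95  92  88 114 163 169 171]
209 [102 102 101 103 102  99  96  97  99 101 104 101 103]
212 [159 157 157 158 101 101 101 101 102 101 101 101 104]
```

The right pin's top is at the predicted seated height, and its poor template match was only changed shadow. The batten is held still, so I'm handing in.

```bash
python3 -c "
from plant import job_done
print(job_done())"
```

```text
the job is handed in; nothing more can be done
None
```

I handed the job in at about 25 s: both pins are in their bores, and the gripper is holding the batten still, clear above the deck, its low end calculated at over 0.16 m. The hand-in returned no verdict; the camera check showed both pin tops at seated height, and I did not re-measure the pod, panel piece or wrench at the end.

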